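Turn the recipe book's leaf and hold it flat

ROBOT

A 6-joint arm with a two-finger parallel gripper is mounted at the origin on the work surface. World frame = base frame: x ahead of the robot, y to its left, z up, the work surface at z = 0. Lengths are in m, angles in rad, forces in N, time in s.
With the tool pointing down it reaches from about 0.3 to 0.775 m from the base axis. Payload 14.6 kg.
Tool frame: the origin (TCP) lies on the centre line of the jaws, within the pads' length; the fingertips stand 19 mm ahead of it and the grasp point (between the pads) is the TCP (tip_extent is the distance from the TCP to the fingertips, in m); z points along the fingers, y is the direction in which the jaws open and shut (so a half turn about z gives the same grasp; the last joint's range is limited). The gripper opens to 94 mm and grips with 3 to 60 N. Pads are 16 mm wide; open, the fingers measure 119 mm over their backs; the gripper's body (75 mm by 177 mm) begins 78 mm behind the grasp point.
Start: joints at [-1.172, 0.3, 1.521, -0, 1.321, -0.067], TCP at [0.247, -0.491, 0.224] pointing down, gripper open.
Joint ranges: [-3.03, 3.03], [-0.79, 2.21], [0.23, 2.52], [-1.04, 4.18], [0, 3.07], [-2.55, 2.55]. Speed limits (rad/s): [2.22, 2.22, 2.57, 3.14, 3.14, 3.14].

INTERFACE

Orientations are given as a rotation vector (axis times angle).
In Python, from rig import * gives the robot as it stands. The module is installed in compiled form; this text tells all that it offers.
- The arm moves only by the tool move_arm, never from a script. Its argument "plan" is a list of rows, each an object with "grip": the closure, from 0 (fully open) to 1 (shut); "dp": the shift along the tool's x, y, z in cm, a list of three; "dr": the turn, a rotation vector about the tool's x, y, z in degrees, a list of three. A call has 1 to 20 rows; each row shifts and turns the commanded pose from where the row before left it, along the tool's axes as they then stand; what a row does not reach is not made up. A row lasts 1/10 s, in which the tool goes at most 50 mm and 8.59 degrees, less where a joint would pass 70% of its speed; a pose out of reach is approached as far as the arm can. A call with a gripper value outside its range is refused whole. The fingers move at their own pace and stop on an object; the grip force is fixed at half the most. Time passes only in rows, so rows that do not move let the fingers close. It gives the time, the measured TCP pose, the force and the opening at its end, in the units of the state.
- read_state(): the state, without advancing time (a new reading comes with each control period).
- camera(name): name is "scene" or "top"; returns a dict with "image" (384x512x3 uint8, red, green, blue), "fx", "fy", "cx", "cy" (pixels), "world_from_camera" (4x4, takes a point from camera to world coordinates). Camera axes: x right, y up, looking along -z (the intrinsics and any distortion apply to the point x, -y, -z); pixel columns grow to the right and rows downward; lengths in m; the calibration is good to about 2 mm. A picture is of the moment at which its call begins. There is no depth.
- job_done(): hands the job in, once; it reports no verdict.
The state is a dict: "time": time; "joint_positions": joint angles; "dq": joint speeds; "tau": joint torques, N m; "position": TCP position; "ee_rot": TCP orientation; "ft_force": force on the tool from outside, world axes, zero at the start; "ft_torque": the same for the moment, N m; "gripper_width": finger opening in m.
Only numpy, scipy, OpenCV 4.12 (cv2) and the standard library are available. Lean on these libraries where they do the work, as an engineer would, in place of code of your own. Each camera call takes 0.05 s, during which the arm holds its last target.

TASK

The recipe book lies open on the slab with one stiff leaf standing ajar over the right-hand pages. With a fingertip, turn that leaf over the wire spine to the left-hand side and press it down lightly but flat on the pages there, without pinching it or lifting or shoving the book, and leave the tawa, turner, plate, cruet and tongs around it where they lie. Finish while still holding the leaf down flat under your fingertips, for it springs up again when let go.

Things in the scene. Friction and masses are not known exactly. Their poses are not given: they have to be found in the camera images.
- book: Open wire-bound recipe book, loose on the slab, 1.4 kg. Origin: middle of its underside, under the spine; x along the spine (away from the robot at yaw 0), y to the left-hand pages, z up. Each side: pile of pages 210 mm along x, 10 to 158 mm from the spine, top 25 mm above the slab, on a cover 222 mm along x reaching 173 mm out. Low index tabs reach 172 mm: right at x = 15 and 75, left at x = 75 mm.
- leaf (a joint): Angle (rad) of the stiff leaf: 0 flat on the right-hand pile, pi/2 upright, pi flat on the left-hand pile, which settles some 2 mm per 5 N pressed; starts at 0.25 to 0.85. Board 210 mm along the spine, 10 to 158 mm from the hinge line, 4 mm thick (2 mm either side of the hinge plane), 0.15 kg. Stiff binding: stays about where left, turns with about 0.5 N at the edge; pressed flat and released, it springs up about 0.24 rad.
- spine_mid (a point): Point on the leaf's hinge line, half-way along the spine, 29 mm above the book's underside. The hinge line runs along the book's x axis.
- tab_end (a point): Middle of the outer edge of the leaf's own index tab, 173 mm from the hinge line, 60 mm from the middle of the book towards the robot (book x = -60 mm); it moves with the leaf. The tab is 42 mm wide, sticks out 15 mm beyond the leaf's edge and is 4 mm thick like the leaf.
- tawa: Round iron griddle, 240 mm across, 34 mm high, with a 175 mm strap handle towards its own -y; origin: middle of the underside. Lies flat on the right of the book.
- turner: Flat bamboo turner, 300 mm long, 62 mm wide at the blade (its +x end), 8 mm high; origin: on its underside near the middle. Lies across the near end of the book.
- plate: White enamel plate with a dark rim, 224 mm across, 20 mm high; origin: middle of the underside. Beyond the tongs on the left.
- cruet: Small green-glass cruet with a cork, 62 mm across, 125 mm high, side handle reaching 43 mm towards its +y; origin: middle of the underside. Stands just beyond the far end of the book's left half.
- tongs: Steel tongs lying flat along their x, 250 mm long, 50 mm wide, 16 mm high; origin: on the slab under the middle. Lie to the left of the book.

How it is judged:
By the outcome, as a careful person would: the job done as asked, in the order asked, and still so for the second after the job is handed in, while the arm keeps its last pose, push and grip.
It also fails if it takes over 42 s, if anything falls off the work surface, if the arm or the gripper's body presses on something with over 40 N, if the wrist force passes 120 N, or if a joint passes its speed limit or range.

## Working session

There is one attempt and no reset: what is moved stays moved. The work goes in short steps, Python scripts to look and compute and a tool call to move; the robot and the scene stay as the last step left them, time stands still between calls to the robot, and variables do not carry over. Pictures are saved under pics/ and viewed, and the job is handed in when it is done.

Besides the shell and the picture viewer there is one more tool, called after ">>>" as a command line: name --argument value ..., lists and objects as JSON in quotes. move_arm: Moves the arm, as the interface text tells. Its arguments: {"type":"object","properties":{"plan":{"type":"array","items":{"type":"object","properties":{"grip":{"type":"number"},"dp":{"type":"array","items":{"type":"number"}},"dr":{"type":"array","items":{"type":"number"}}}}}},"required":["plan"]}

```bash
mkdir -p pics; cat > h.py <<'E'
from rig import *
import numpy as np, cv2
def snap(n,f):
    c=camera(n); cv2.imwrite(f,c["image"][:,:,::-1]); return c
def ray(c,u,v):
    T=np.array(c["world_from_camera"]); d=np.array([(u-c["cx"])/c["fx"],-(v-c["cy"])/c["fy"],-1.0])
    return T[:3,3],T[:3,:3]@d
def onz(c,u,v,z):
    o,d=ray(c,u,v); return o+d*(z-o[2])/d[2]
def proj(c,p):
    T=np.array(c["world_from_camera"]); q=T[:3,:3].T@(np.array(p)-T[:3,3])
    return c["cx"]+c["fx"]*q[0]/-q[2], c["cy"]-c["fy"]*q[1]/-q[2]
E
python3 - <<'E'
from h import *
import pickle
s=read_state(); print(s)
for n in ("scene","top"):
    c=snap(n,f"pics/{n}0.png"); pickle.dump(c,open(n+"0.pkl","wb")); print({k:v for k,v in c.items() if k!="image"})
E
```

```text
{'time': 0.0, 'joint_positions': array([-1.17157509e+00,  3.00436094e-01,  1.52159005e+00, -2.10544914e-05,
        1.32071867e+00, -6.66209325e-02]), 'dq': array([-1.50486933e-04,  1.28181903e-04, -1.87507515e-03, -1.82897347e-03,
       -1.09377819e-03,  8.51036473e-05]), 'tau': array([-4.39662963e-04, -5.31802726e+01, -3.52736056e+01,  7.08753197e-02,
        2.43863388e-02, -8.89891680e-05]), 'position': array([ 0.2469316 , -0.491172  ,  0.22390173]), 'ee_rot': array([-3.05565382e+00, -7.24891115e-01,  3.31064975e-04]), 'ft_force': array([-0.47510867,  0.41592872,  0.01984629]), 'ft_torque': array([ 0.05033261, -0.00083178,  0.03845318]), 'gripper_width': 0.0940475662365874}
{'fx': 476.98049657961985, 'fy': 476.98049657961985, 'cx': 254.87078515507565, 'cy': 201.53956078245758, 'world_from_camera': array([[-0.6386973 , -0.64333769,  0.42211654,  1.18381488],
       [ 0.76942346, -0.5391903 ,  0.34243446,  0.52332732],
       [ 0.00730015,  0.54349834,  0.8393785 ,  1.29163306],
       [ 0.        ,  0.        ,  0.        ,  1.        ]])}
{'fx': 407.3266152318391, 'fy': 407.3266152318391, 'cx': 255.25065343575622, 'cy': 186.6383797878541, 'world_from_camera': array([[ 0.00367531,  0.9946277 , -0.10345161,  0.42979471],
       [-0.99995942,  0.00450634,  0.00780039,  0.01401596],
       [ 0.00822467,  0.10341874,  0.9946039 ,  1.47098149],
       [ 0.        ,  0.        ,  0.        ,  1.        ]])}
```

View pics/scene0.png

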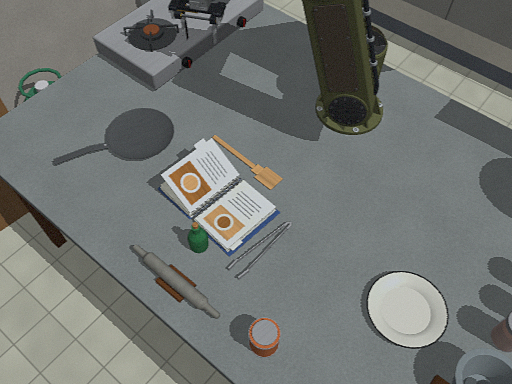

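View pics/top0.png

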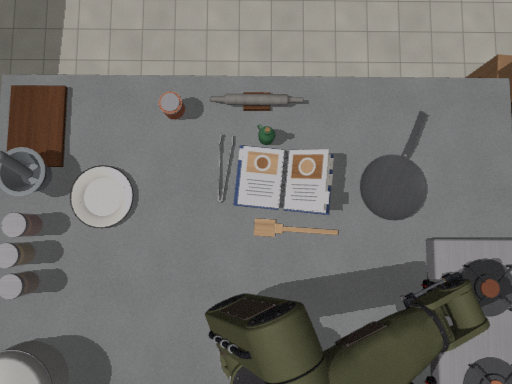

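The book is at about (285,180) in the top view and (220,195) in the scene view. I'll zoom in on it.

```bash
python3 - <<'E'
import pickle,cv2
for n,(x,y,w,h) in {"top":(210,115,140,130),"scene":(145,125,160,140)}.items():
    c=pickle.load(open(n+"0.pkl","rb")); i=c["image"][y:y+h,x:x+w,::-1]
    i=cv2.resize(i,None,fx=5 if w<150 else 4,fy=5 if w<150 else 4,interpolation=cv2.INTER_CUBIC)[:600]
    k=5 if w<150 else 4
    for g in range(0,w,20): cv2.putText(i,str(x+g),(g*k,10),0,.35,(0,0,255),1); cv2.line(i,(g*k,12),(g*k,18),(0,0,255),1)
    for g in range(0,h,20): cv2.putText(i,str(y+g),(0,g*k+4),0,.35,(0,0,255),1)
    cv2.imwrite(f"pics/{n}0z.png",i)
E
```

```text
(no output)
```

View pics/top0z.png

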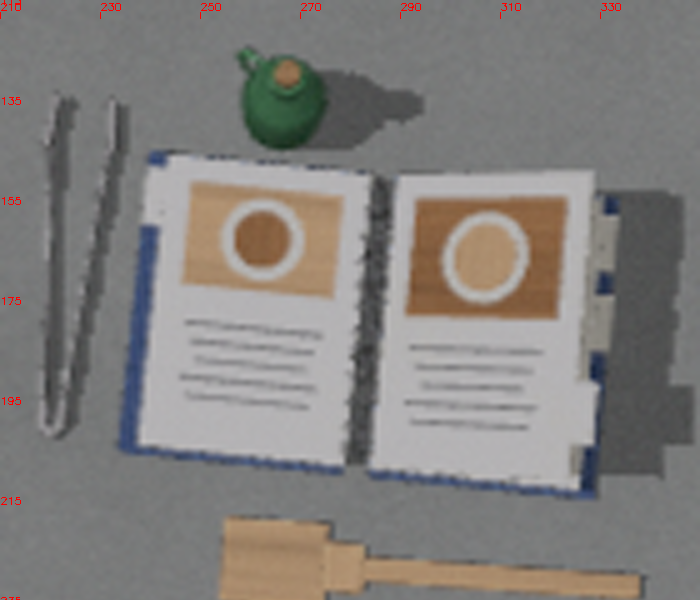

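View pics/scene0z.png

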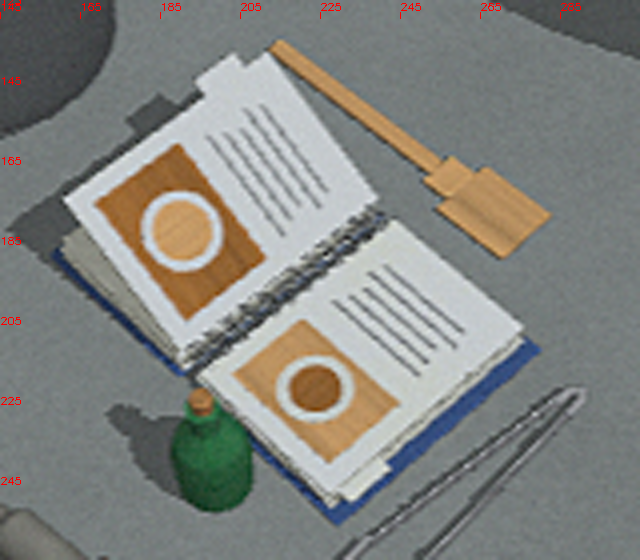

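```bash
python3 - <<'E'
from h import *
import pickle
t=pickle.load(open("top0.pkl","rb"));s=pickle.load(open("scene0.pkl","rb"))
print("pile corners (top), FL NL NR FR", [np.round(onz(t,*p,.025),4)[:2].tolist() for p in [(244,145.7),(237.2,204),(279,208.7),(284.3,149.5)]])
print("pile corners (scene) NR NL FL?", [np.round(onz(s,*p,.025),4)[:2].tolist() for p in [(243.7,180),(275.5,207),(229,251.5),(194,219.5)]])
def tri(a,b):
    o1,d1=ray(t,*a);o2,d2=ray(s,*b)
    A=np.stack([d1,-d2],1); k=np.linalg.lstsq(A,o2-o1,rcond=None)[0]
    p,q=o1+k[0]*d1,o2+k[1]*d2; return np.round((p+q)/2,4),round(np.linalg.norm(p-q),4)
for n,a,b in [("far out",(328.7,149.2),(161,175)),("near out",(326.3,212.5),(212,138.7)),("near in",(283.7,208.7),(239.3,175)),("tab far",(329.6,191.5),(193.7,144.3)),("tab near",(328.3,203.7),(204.6,138.4)),("far in",(289,150.5),(190,216))]: print(n,*tri(a,b))
for n,p in [("cork",(267.3,129.4,.125)),("tongs far R",(232,134.5,.016)),("tong near",(220,201,.016)),("turner NR",(337.5,234.5,.008)),("turner bladeFR",(275.5,219,.008)),("blade FL",(255,218.5,.008)),("turner far mid",(300,227.5,.008)),("tawa",(393,187,.034))]: print(n,np.round(onz(t,*p),4))
E
```

```text
pile corners (top), FL NL NR FR [[0.7284, 0.0438], [0.5179, 0.0666], [0.5018, -0.0819], [0.7153, -0.1016]]
pile corners (scene) NR NL FL? [[0.5059, -0.0747], [0.5209, 0.0693], [0.7317, 0.0604], [0.7183, -0.0952]]
far out [ 0.6995 -0.2443  0.1072] 0.0046
near out [ 0.4838 -0.2343  0.0915] 0.0085
near in [ 0.5015 -0.098   0.0275] 0.001
tab far [ 0.5539 -0.2429  0.1202] 0.004
tab near [ 0.5124 -0.2373  0.1163] 0.0075
far in [ 0.7135 -0.1191  0.0146] 0.001
cork [ 0.7641 -0.0365  0.125 ]
tongs far R [0.7715 0.0879 0.016 ]
tong near [0.5289 0.1285 0.016 ]
turner NR [ 0.4113 -0.292   0.008 ]
turner bladeFR [ 0.4657 -0.0704  0.008 ]
blade FL [0.4672 0.003  0.008 ]
turner far mid [ 0.4357 -0.1581  0.008 ]
tawa [ 0.5802 -0.4872  0.034 ]
```

```bash
cat >> h.py <<'E'
from scipy.spatial.transform import Rotation as R, Slerp
O=np.array([0.608,-0.101,0.]); YAW=-0.10
BX=np.array([np.cos(YAW),np.sin(YAW),0]); BY=np.array([-np.sin(YAW),np.cos(YAW),0]); BZ=np.array([0,0,1.])
def tool(a): # tilt a rad
    z=np.sin(a)*BY-np.cos(a)*BZ; x=np.cos(a)*BY+np.sin(a)*BZ
    return R.from_matrix(np.stack([x,BX,z],1))
def pose(bx,by,z,a,what="tip"): # position of fingertip centre -> TCP
    Rt=tool(a); p=O+bx*BX+by*BY+np.array([0,0,z])
    if what=="tip": p=p-0.019*Rt.as_matrix()[:,2]
    return p,Rt
def rows(p,Rt,targets,dpr=1,drr=1):
    out=[]
    for q,Q in targets:
        dp=np.round(Rt.inv().apply(q-p)*100,dpr); dr=np.round(np.degrees((Rt.inv()*Q).as_rotvec()),drr)
        out.append((dp.tolist(),dr.tolist())); p=p+Rt.apply(dp/100); Rt=Rt*R.from_rotvec(np.radians(dr))
    return out,p,Rt
def cur():
    s=read_state(); return np.array(s["position"]),R.from_rotvec(s["ee_rot"])
def interp(p,Rt,q,Q,n):
    S=Slerp([0,1],R.concatenate([Rt,Q])); return [(p+(q-p)*k/n,S(k/n)) for k in range(1,n+1)]
def inbook(p):
    d=np.array(p)-O; return np.round([d@BX,d@BY,d[2]],4)
E
python3 - <<'E'
from h import *
p,Rt=cur()
q,Q=pose(0,-.176,.131,np.radians(45))
qa=q+np.array([-.03,-.06,.06])
t=interp(p,Rt,qa,Q,13)+interp(qa,Q,q,Q,3)
o,_,_=rows(p,Rt,t)
for r in o: print(r)
print(q,qa)
E
```

```text
([2.6, 0.1, 0.2], [1.7, 3.2, -4.2])
([2.6, 0.3, 0.2], [1.8, 3.1, -4.2])
([2.6, 0.5, 0.5], [1.7, 3.2, -4.2])
([2.5, 0.7, 0.5], [1.7, 3.1, -4.2])
([2.4, 0.9, 0.7], [1.8, 3.2, -4.2])
([2.3, 1.1, 0.7], [1.7, 3.1, -4.2])
([2.1, 1.3, 0.8], [1.7, 3.2, -4.2])
([2.0, 1.4, 0.9], [1.7, 3.2, -4.1])
([1.9, 1.7, 1.0], [1.8, 3.1, -4.2])
([1.6, 1.8, 1.0], [1.7, 3.2, -4.2])
([1.5, 1.9, 1.1], [1.8, 3.1, -4.2])
([1.3, 2.1, 1.0], [1.7, 3.2, -4.2])
([1.0, 2.1, 1.1], [1.7, 3.1, -4.2])
([0.1, 0.8, 2.9], [0.0, 0.0, -0.0])
([0.1, 0.8, 2.9], [0.0, 0.0, -0.0])
([0.0, 0.8, 2.9], [0.0, 0.0, -0.0])
[ 0.58908805 -0.28948864  0.14443503] [ 0.55908805 -0.34948864  0.20443503]
```

>>> move_arm --plan '[{"grip":1,"dp":[2.6,0.1,0.2],"dr":[1.7,3.2,-4.2]},{"grip":1,"dp":[2.6,0.3,0.2],"dr":[1.8,3.1,-4.2]},{"grip":1,"dp":[2.6,0.5,0.5],"dr":[1.7,3.2,-4.2]},{"grip":1,"dp":[2.5,0.7,0.5],"dr":[1.7,3.1,-4.2]},{"grip":1,"dp":[2.4,0.9,0.7],"dr":[1.8,3.2,-4.2]},{"grip":1,"dp":[2.3,1.1,0.7],"dr":[1.7,3.1,-4.2]},{"grip":1,"dp":[2.1,1.3,0.8],"dr":[1.7,3.2,-4.2]},{"grip":1,"dp":[2.0,1.4,0.9],"dr":[1.7,3.2,-4.1]},{"grip":1,"dp":[1.9,1.7,1.0],"dr":[1.8,3.1,-4.2]},{"grip":1,"dp":[1.6,1.8,1.0],"dr":[1.7,3.2,-4.2]},{"grip":1,"dp":[1.5,1.9,1.1],"dr":[1.8,3.1,-4.2]},{"grip":1,"dp":[1.3,2.1,1.0],"dr":[1.7,3.2,-4.2]},{"grip":1,"dp":[1.0,2.1,1.1],"dr":[1.7,3.1,-4.2]},{"grip":1,"dp":[0,0,0],"dr":[0,0,0]},{"grip":1,"dp":[0,0,0],"dr":[0,0,0]}]'

```text
time: 1.6
position: [0.5587, -0.3496, 0.2036]
ee_rot: [-1.861, -1.681, -0.768]
ft_force: [-1.3, 0.1, 0.4]
gripper_width: 0.0006
```

```bash
python3 - <<'E'
from h import *
s=read_state(); print(s["time"],s["position"],s["ft_force"],s["gripper_width"],s["joint_positions"])
p,Rt=cur(); print("book",inbook(p),np.round(Rt.as_matrix(),3).tolist())
q,Q=pose(0,-.176,.131,np.radians(45))
for r in rows(p,Rt,interp(p,Rt,q,Q,4))[0]: print(r)
import pickle
for n in("scene","top"):
    c=snap(n,f"pics/{n}1.png"); pickle.dump(c,open(n+"1.pkl","wb"))
    x,y,w,h=dict(scene=(100,60,260,195),top=(200,110,260,195))[n]
    cv2.imwrite(f"pics/{n}1z.png",cv2.resize(c["image"][y:y+h,x:x+w,::-1],None,fx=3,fy=3,interpolation=cv2.INTER_CUBIC))
E
```

```text
1.6 [ 0.55872101 -0.3496477   0.20364185] [-1.34312488  0.10699619  0.35065787] 0.0006046341306417305 [-0.82022374  0.85566127  0.8885902   0.59857319  1.9141378  -0.6648587 ]
book [-0.0242 -0.2523  0.2036] [[0.072, 0.995, 0.07], [0.704, -0.101, 0.703], [0.706, -0.001, -0.708]]
([0.1, 0.6, 2.2], [-0.0, 0.0, -0.0])
([0.0, 0.6, 2.1], [-0.0, 0.0, -0.0])
([0.1, 0.6, 2.2], [-0.0, 0.1, -0.1])
([0.1, 0.6, 2.1], [-0.0, -0.0, 0.0])
```

View pics/scene1z.png

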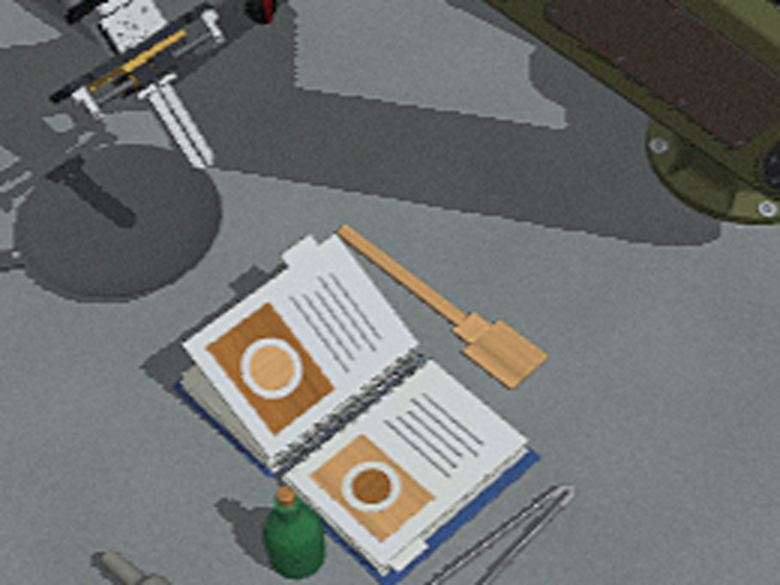

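View pics/top1z.png

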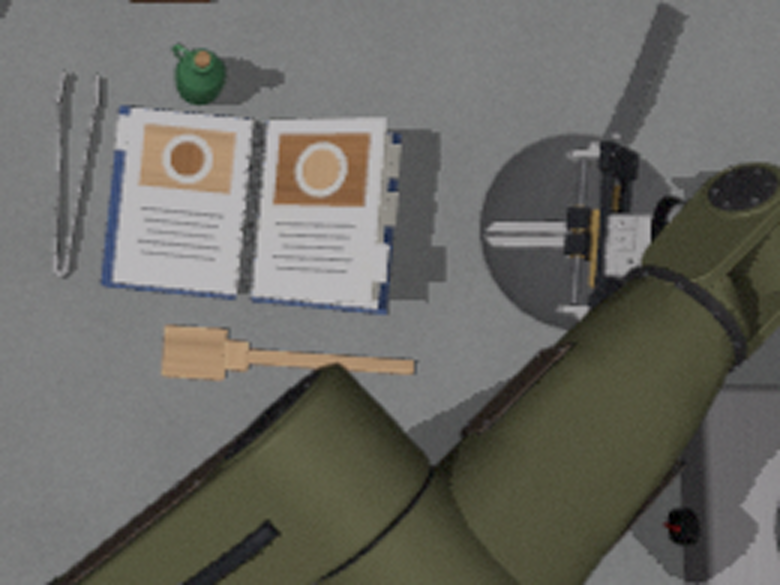

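```bash
cat >> h.py <<'E'
def arc(psi,rho,bx=0.):
    a=np.radians(np.clip(45*(90-psi)/63,0,45)); ps=np.radians(psi)
    uy,uz=-rho*np.cos(ps),.029+rho*np.sin(ps)
    return pose(bx,uy-.008*np.cos(a),uz-.008*np.sin(a),a)
E
python3 - <<'E'
from h import *
p,Rt=cur()
q,Q=pose(0,-.176,.131,np.radians(45)); q2,_=arc(27.3,.144)
for r in rows(p,Rt,interp(p,Rt,q,Q,4)+interp(q,Q,q2,Q,4))[0]: print(r)
import pickle
tp=p+Rt.apply([0,0,.019]); 
for n in("scene","top"): print(proj(pickle.load(open(n+"1.pkl","rb")),tp))
E
```

```text
([0.1, 0.6, 2.2], [0.0, 0.0, -0.0])
([0.0, 0.6, 2.2], [0.0, 0.1, -0.0])
([0.1, 0.6, 2.2], [0.1, 0.0, -0.0])
([0.0, 0.7, 2.2], [-0.0, 0.1, -0.1])
([0.0, -0.0, 1.5], [-0.0, -0.0, 0.0])
([0.1, -0.0, 1.4], [-0.0, -0.0, 0.0])
([-0.0, -0.0, 1.5], [-0.0, -0.0, 0.0])
([-0.0, -0.0, 1.5], [-0.0, -0.0, 0.0])
(np.float64(167.54228970134585), np.float64(115.40623678417587))
(np.float64(362.9910557735022), np.float64(188.15292625856674))
```

>>> move_arm --plan '[{"grip":1,"dp":[0.1,0.6,2.2],"dr":[0,0,0]},{"grip":1,"dp":[0,0.6,2.2],"dr":[0,0.1,0]},{"grip":1,"dp":[0.1,0.6,2.2],"dr":[0.1,0,0]},{"grip":1,"dp":[0,0.7,2.2],"dr":[0,0,-0.1]},{"grip":1,"dp":[0,0,1.5],"dr":[0,0,0]},{"grip":1,"dp":[0.1,0,1.4],"dr":[0,0,0]},{"grip":1,"dp":[0,0,1.5],"dr":[0,0,0]},{"grip":1,"dp":[0,0,1.5],"dr":[0,0,0]},{"grip":1,"dp":[0,0,0],"dr":[0,0,0]}]'

```text
time: 2.6
position: [0.5939, -0.2453, 0.1015]
ee_rot: [-1.855, -1.682, -0.769]
ft_force: [-0.2, -0.2, -1.2]
gripper_width: 0.0004
```

```bash
python3 - <<'E'
from h import *
s=read_state(); print(s["time"],s["position"],s["ft_force"])
p,Rt=cur(); print("tip book",inbook(p+Rt.apply([0,0,.019])),inbook(arc(27.3,.144)[0]+Rt.apply([0,0,.019])))
import pickle
for n in("scene","top"):
    c=snap(n,f"pics/{n}2.png"); pickle.dump(c,open(n+"2.pkl","wb"))
    x,y,w,h=dict(scene=(130,90,195,145),top=(230,130,195,145))[n]
    cv2.imwrite(f"pics/{n}2z.png",cv2.resize(c["image"][y:y+h,x:x+w,::-1],None,fx=4,fy=4,interpolation=cv2.INTER_CUBIC))
E
```

```text
2.6 [ 0.59385508 -0.24531908  0.10152172] [-0.1960389  -0.19077316 -1.17217313]
tip book [ 0.0003 -0.1316  0.0881] [-1.000e-04 -1.336e-01  8.950e-02]
```

View pics/scene2z.png

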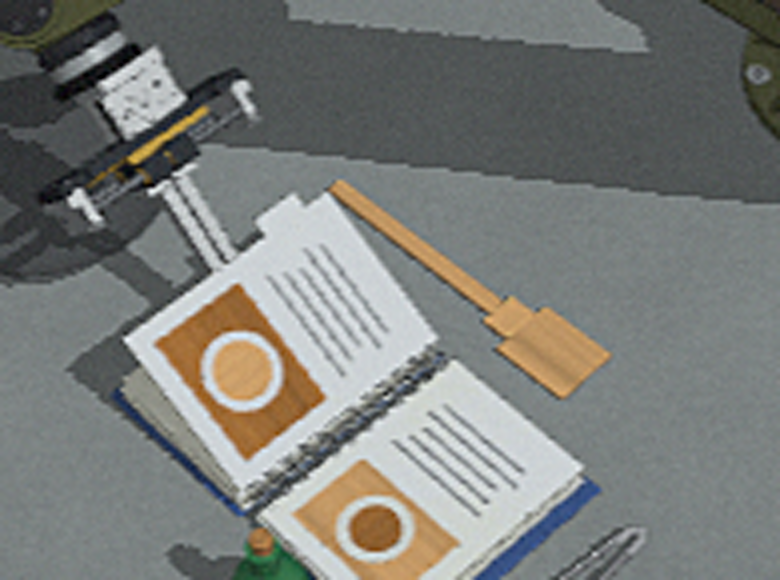

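View pics/top2z.png

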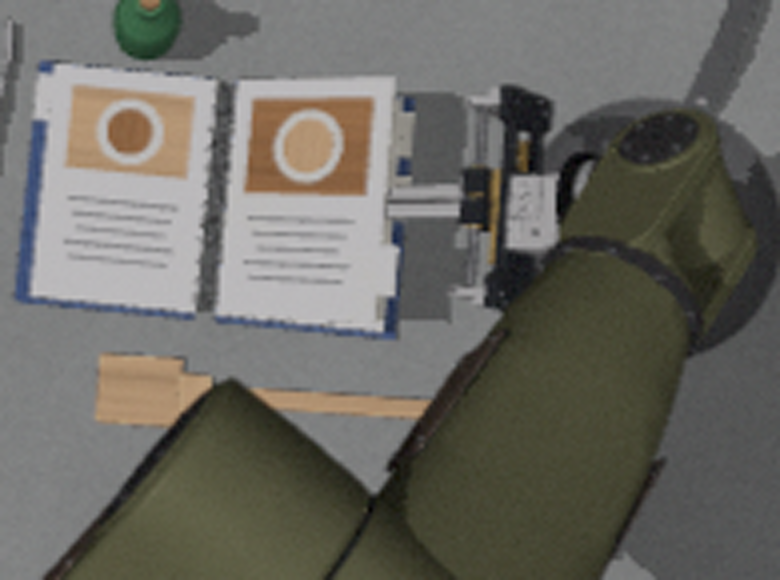

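The closed fingertips are now under the leaf's outer edge: leaf edge at about (230,265) in the scene crop, finger disappearing under it, clear of the tab. Next, the arc.

```bash
python3 - <<'E'
from h import *
p,Rt=cur()
o,_,_=rows(p,Rt,[arc(ps,.143) for ps in np.arange(30.5,92,3.4)],1,1)
for r in o: print(r)
print(len(o))
E
```

```text
([0.8, -0.1, -0.2], [-0.1, -2.5, 0.1])
([0.9, 0.0, -0.2], [0.0, -2.4, 0.0])
([0.9, 0.0, -0.3], [0.0, -2.5, 0.0])
([0.9, 0.0, -0.2], [0.0, -2.4, 0.0])
([0.9, 0.0, -0.2], [0.0, -2.4, 0.0])
([1.0, 0.0, -0.2], [0.0, -2.4, 0.0])
([0.9, 0.0, -0.2], [0.1, -2.5, 0.0])
([0.9, 0.0, -0.2], [-0.0, -2.4, 0.0])
([0.9, 0.0, -0.1], [-0.0, -2.4, 0.0])
([0.9, 0.0, -0.2], [-0.0, -2.5, 0.0])
([1.0, 0.0, -0.1], [-0.0, -2.4, 0.0])
([0.9, 0.0, -0.1], [-0.0, -2.4, 0.0])
([0.9, 0.0, -0.1], [-0.0, -2.4, 0.0])
([0.9, 0.0, -0.1], [-0.0, -2.5, 0.0])
([1.0, 0.0, -0.1], [-0.0, -2.4, 0.0])
([0.9, 0.0, -0.0], [-0.0, -2.4, 0.0])
([0.9, 0.0, -0.1], [-0.0, -2.5, 0.0])
([0.9, 0.0, -0.0], [-0.0, -2.4, 0.0])
([0.9, 0.0, -0.0], [-0.0, -1.2, 0.0])
19
```

>>> move_arm --plan '[{"grip":1,"dp":[0.8,-0.1,-0.2],"dr":[0,-2.5,0]},{"grip":1,"dp":[0.9,0,-0.2],"dr":[0,-2.4,0]},{"grip":1,"dp":[0.9,0,-0.3],"dr":[0,-2.5,0]},{"grip":1,"dp":[0.9,0,-0.2],"dr":[0,-2.4,0]},{"grip":1,"dp":[0.9,0,-0.2],"dr":[0,-2.4,0]},{"grip":1,"dp":[1.0,0,-0.2],"dr":[0,-2.4,0]},{"grip":1,"dp":[0.9,0,-0.2],"dr":[0,-2.5,0]}]'

```text
time: 3.4
position: [0.5973, -0.2057, 0.1536]
ee_rot: [-2.054, -1.863, -0.508]
ft_force: [-0.4, 1.1, -0.5]
gripper_width: 0.0005
```

```bash
python3 - <<'E'
from h import *
s=read_state(); print(s["time"],s["position"],s["ft_force"])
p,Rt=cur(); print("tip book",inbook(p+Rt.apply([0,0,.019])))
import pickle
n="scene"
c=snap(n,f"pics/{n}3.png")
x,y,w,h=(130,90,195,145)
cv2.imwrite(f"pics/{n}3z.png",cv2.resize(c["image"][y:y+h,x:x+w,::-1],None,fx=4,fy=4,interpolation=cv2.INTER_CUBIC))
E
```

```text
3.4 [ 0.59727485 -0.20565831  0.15355061] [-0.40325081  1.08747267 -0.45075414]
tip book [-0.0002 -0.0964  0.1367]
```

View pics/scene3z.png

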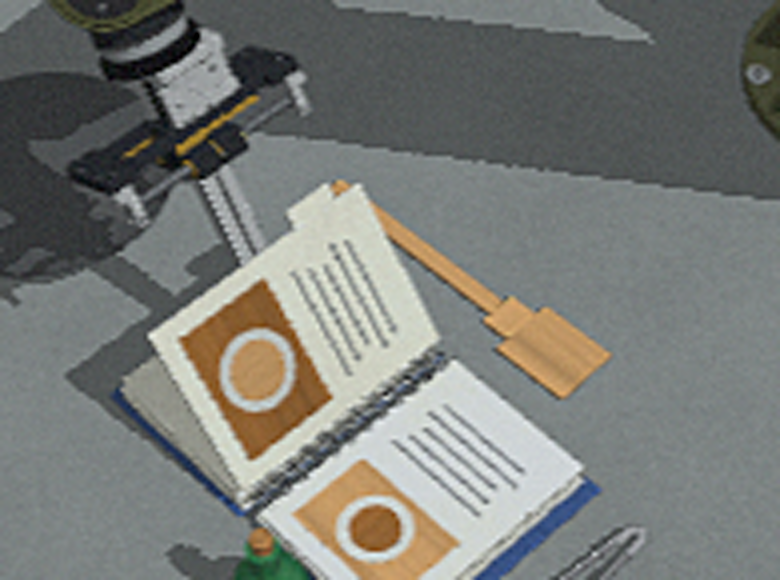

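The leaf is following the finger, with its edge risen to about (250,265), and the book has not shifted. I'll continue the arc.

>>> move_arm --plan '[{"grip":1,"dp":[0.9,0,-0.2],"dr":[0,-2.4,0]},{"grip":1,"dp":[0.9,0,-0.1],"dr":[0,-2.4,0]},{"grip":1,"dp":[0.9,0,-0.2],"dr":[0,-2.5,0]},{"grip":1,"dp":[1.0,0,-0.1],"dr":[0,-2.4,0]},{"grip":1,"dp":[0.9,0,-0.1],"dr":[0,-2.4,0]},{"grip":1,"dp":[0.9,0,-0.1],"dr":[0,-2.4,0]},{"grip":1,"dp":[0.9,0,-0.1],"dr":[0,-2.5,0]},{"grip":1,"dp":[1.0,0,-0.1],"dr":[0,-2.4,0]},{"grip":1,"dp":[0.9,0,0],"dr":[0,-2.4,0]},{"grip":1,"dp":[0.9,0,-0.1],"dr":[0,-2.5,0]},{"grip":1,"dp":[0.9,0,0],"dr":[0,-2.4,0]},{"grip":1,"dp":[0.9,0,0],"dr":[0,-1.2,0]}]'

```text
time: 4.65
position: [0.6072, -0.1041, 0.1908]
ee_rot: [2.326, 2.11, -0.001]
ft_force: [-0.2, 0.1, 0.2]
gripper_width: 0.0006
```

```bash
python3 - <<'E'
from h import *
s=read_state(); print(s["time"],s["position"],s["ft_force"])
p,Rt=cur(); print("tip book",inbook(p+Rt.apply([0,0,.019])))
n="scene"
c=snap(n,f"pics/{n}4.png")
x,y,w,h=(130,90,195,145)
cv2.imwrite(f"pics/{n}4z.png",cv2.resize(c["image"][y:y+h,x:x+w,::-1],None,fx=4,fy=4,interpolation=cv2.INTER_CUBIC))
for r in rows(p,Rt,[arc(ps,.141) for ps in np.arange(95,166,3.6)],1,1)[0]: print(r)
E
```

```text
4.65 [ 0.60716826 -0.10409284  0.19075101] [-0.18327379  0.09388572  0.1968008 ]
tip book [-0.0005 -0.0032  0.1718]
([0.7, 0.1, 0.2], [0.1, 0.1, 0.1])
([0.9, -0.0, 0.1], [-0.0, -0.0, 0.0])
([0.9, -0.0, 0.2], [-0.0, -0.0, 0.0])
([0.9, -0.0, 0.2], [-0.0, -0.0, 0.0])
([0.8, -0.0, 0.3], [-0.0, -0.0, 0.0])
([0.8, -0.0, 0.3], [-0.0, -0.0, 0.0])
([0.8, -0.0, 0.4], [-0.0, -0.0, 0.0])
([0.8, -0.0, 0.4], [-0.0, -0.0, 0.0])
([0.8, -0.0, 0.5], [-0.0, -0.0, 0.0])
([0.7, -0.0, 0.5], [-0.0, -0.0, 0.0])
([0.7, -0.0, 0.5], [-0.0, -0.0, 0.0])
([0.6, -0.0, 0.6], [-0.0, -0.0, 0.0])
([0.6, -0.0, 0.7], [-0.0, -0.0, 0.0])
([0.6, -0.0, 0.7], [-0.0, -0.0, 0.0])
([0.5, -0.0, 0.7], [-0.0, -0.0, 0.0])
([0.5, -0.0, 0.7], [-0.0, -0.0, 0.0])
([0.4, -0.0, 0.8], [-0.0, -0.0, 0.0])
([0.4, -0.0, 0.8], [-0.0, -0.0, 0.0])
([0.3, -0.0, 0.8], [-0.0, -0.0, 0.0])
([0.3, -0.0, 0.9], [-0.0, -0.0, 0.0])
```

View pics/scene4z.png

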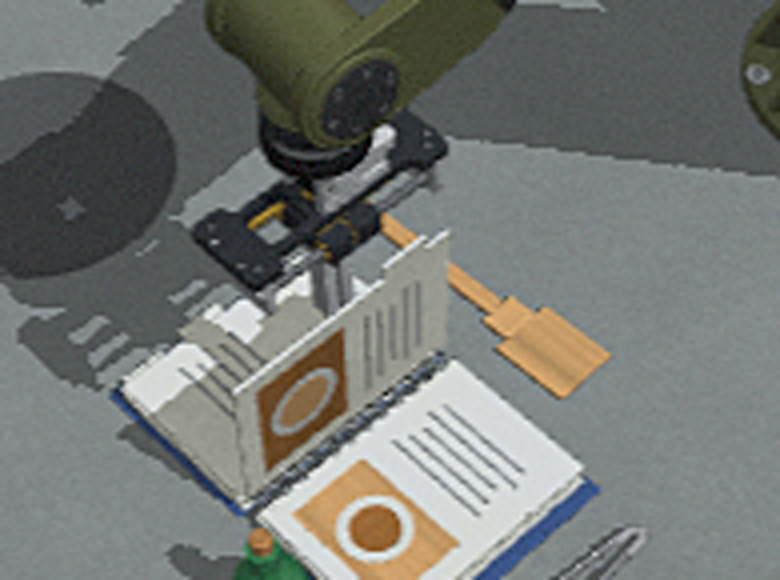

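The leaf is upright: top edge from (240,385) to (450,235), finger behind it, book still in place. I'll continue over the spine.

>>> move_arm --plan '[{"grip":1,"dp":[0.7,0.1,0.2],"dr":[0.1,0.1,0.1]},{"grip":1,"dp":[0.9,0,0.1],"dr":[0,0,0]},{"grip":1,"dp":[0.9,0,0.2],"dr":[0,0,0]},{"grip":1,"dp":[0.9,0,0.2],"dr":[0,0,0]},{"grip":1,"dp":[0.8,0,0.3],"dr":[0,0,0]},{"grip":1,"dp":[0.8,0,0.3],"dr":[0,0,0]},{"grip":1,"dp":[0.8,0,0.4],"dr":[0,0,0]},{"grip":1,"dp":[0.8,0,0.4],"dr":[0,0,0]},{"grip":1,"dp":[0.8,0,0.5],"dr":[0,0,0]},{"grip":1,"dp":[0.7,0,0.5],"dr":[0,0,0]},{"grip":1,"dp":[0.7,0,0.5],"dr":[0,0,0]},{"grip":1,"dp":[0.6,0,0.6],"dr":[0,0,0]},{"grip":1,"dp":[0.6,0,0.7],"dr":[0,0,0]},{"grip":1,"dp":[0.6,0,0.7],"dr":[0,0,0]}]'

```text
time: 6.1
position: [0.6186, 0.001, 0.1341]
ee_rot: [-2.328, -2.106, -0.001]
ft_force: [-0.1, -0.3, -0.7]
gripper_width: 0.0005
```

```bash
python3 - <<'E'
from h import *
s=read_state(); print(s["time"],s["position"],s["ft_force"])
p,Rt=cur(); print("tip book",inbook(p+Rt.apply([0,0,.019])))
n="scene"
c=snap(n,f"pics/{n}5.png")
x,y,w,h=(130,90,195,145)
cv2.imwrite(f"pics/{n}5z.png",cv2.resize(c["image"][y:y+h,x:x+w,::-1],None,fx=4,fy=4,interpolation=cv2.INTER_CUBIC))
for r in rows(p,Rt,[arc(ps,.138) for ps in np.arange(147,174,3.)],1,1)[0]: print(r)
E
```

```text
6.1 [0.61862292 0.00100707 0.13408331] [-0.07337399 -0.31562644 -0.72042325]
tip book [0.0004 0.1026 0.1151]
([0.5, -0.0, 1.1], [-0.1, -0.1, 0.0])
([0.4, -0.0, 0.6], [0.0, -0.0, 0.0])
([0.3, -0.0, 0.6], [0.0, -0.0, 0.0])
([0.3, -0.0, 0.7], [0.0, -0.0, 0.0])
([0.3, -0.0, 0.7], [0.0, -0.0, 0.0])
([0.3, -0.0, 0.6], [0.0, -0.0, 0.0])
([0.2, -0.0, 0.7], [0.0, -0.0, 0.0])
([0.1, -0.0, 0.7], [0.0, -0.0, 0.0])
([0.2, -0.0, 0.8], [0.0, -0.0, 0.0])
```

View pics/scene5z.png

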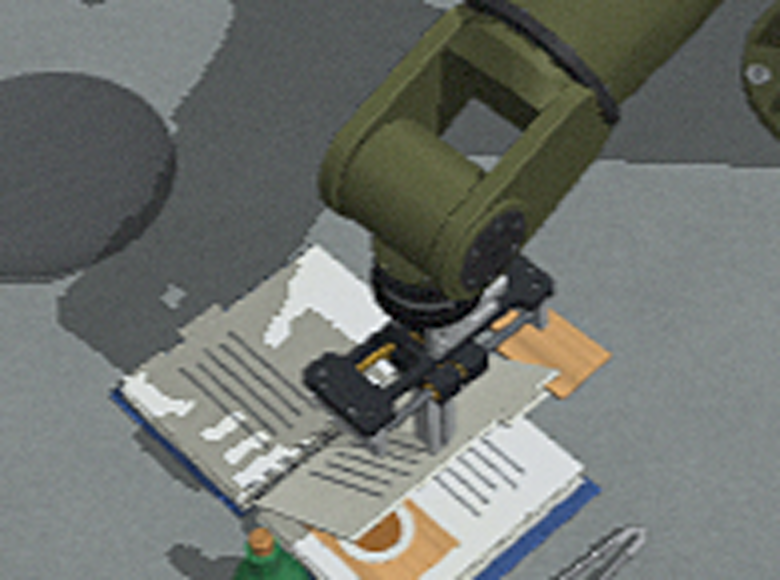

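The leaf now leans over the left half, outer edge from (345,535) to (555,375), with the fingertips on its upper side at about (435,445). I'll continue down.

>>> move_arm --plan '[{"grip":1,"dp":[0.4,0,0.6],"dr":[0,0,0]},{"grip":1,"dp":[0.3,0,0.6],"dr":[0,0,0]},{"grip":1,"dp":[0.3,0,0.6],"dr":[0,0,0]},{"grip":1,"dp":[0.3,0,0.6],"dr":[0,0,0]},{"grip":1,"dp":[0.3,0,0.7],"dr":[0,0,0]},{"grip":1,"dp":[0.2,0,0.7],"dr":[0,0,0]},{"grip":1,"dp":[0.2,0,0.7],"dr":[0,0,0]},{"grip":1,"dp":[0.1,0,0.7],"dr":[0,0,0]},{"grip":1,"dp":[0.1,0,0.7],"dr":[0,0,0]},{"grip":1,"dp":[0,0,0],"dr":[0,0,0]}]'

```text
time: 7.15
position: [0.6202, 0.0226, 0.0746]
ee_rot: [-2.327, -2.106, 0.001]
ft_force: [0.2, -0.1, 0.4]
gripper_width: 0.0002
```

```bash
python3 - <<'E'
from h import *
s=read_state(); print(s["time"],s["position"],s["ft_force"])
p,Rt=cur(); print("tip book",inbook(p+Rt.apply([0,0,.019])))
E
```

```text
7.15 [0.62022951 0.02263785 0.07457737] [ 0.19646978 -0.09756205  0.43542266]
tip book [-0.0002  0.1243  0.0556]
```

>>> move_arm --plan '[{"grip":1,"dp":[0.1,0,0.5],"dr":[0,0,0]},{"grip":1,"dp":[0,0,0.5],"dr":[0,0,0]},{"grip":1,"dp":[0,0,0.5],"dr":[0,0,0]},{"grip":1,"dp":[0,0,0.4],"dr":[0,0,0]},{"grip":1,"dp":[0,0,0.3],"dr":[0,0,0]},{"grip":1,"dp":[0,0,0],"dr":[0,0,0]},{"grip":1,"dp":[0,0,0],"dr":[0,0,0]}]'

```text
time: 7.85
position: [0.6208, 0.0236, 0.0538]
ee_rot: [-2.328, -2.107, -0.001]
ft_force: [0.4, 0.3, 0.4]
gripper_width: 0.0007
```

```bash
python3 - <<'E'
from h import *
s=read_state(); print(s["time"],s["position"],s["ft_force"])
p,Rt=cur(); print("tip book",inbook(p+Rt.apply([0,0,.019])),Rt.as_matrix()[:,2])
for n in("scene","top"):
    c=snap(n,f"pics/{n}6.png")
    x,y,w,h=dict(scene=(130,90,195,145),top=(200,110,195,145))[n]
    cv2.imwrite(f"pics/{n}6z.png",cv2.resize(c["image"][y:y+h,x:x+w,::-1],None,fx=4,fy=4,interpolation=cv2.INTER_CUBIC))
print(read_state()["ft_force"])
E
```

```text
7.85 [0.62081171 0.0235851  0.05381965] [0.37455205 0.27732933 0.37698894]
tip book [0.0003 0.1253 0.0348] [-9.33002960e-04  2.00798626e-03 -9.99997549e-01]
[ 0.48920531 -0.17625226  0.31449255]
```

View pics/scene6z.png

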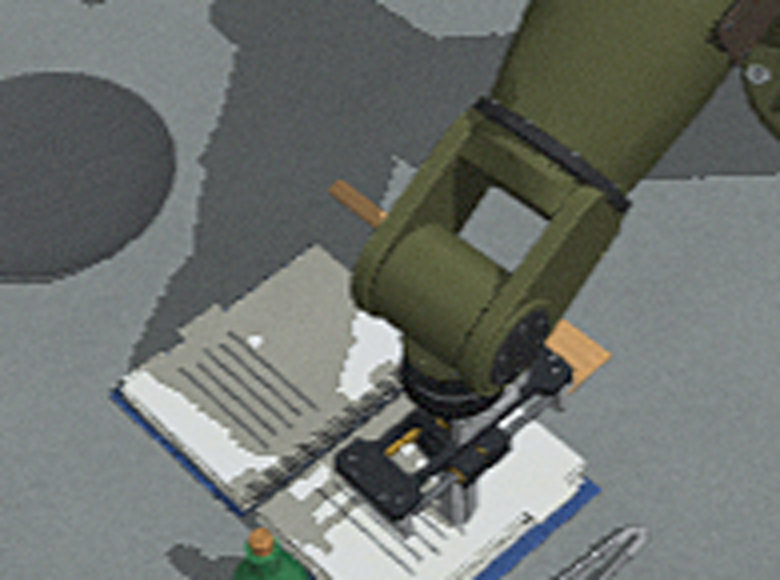

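View pics/top6z.png

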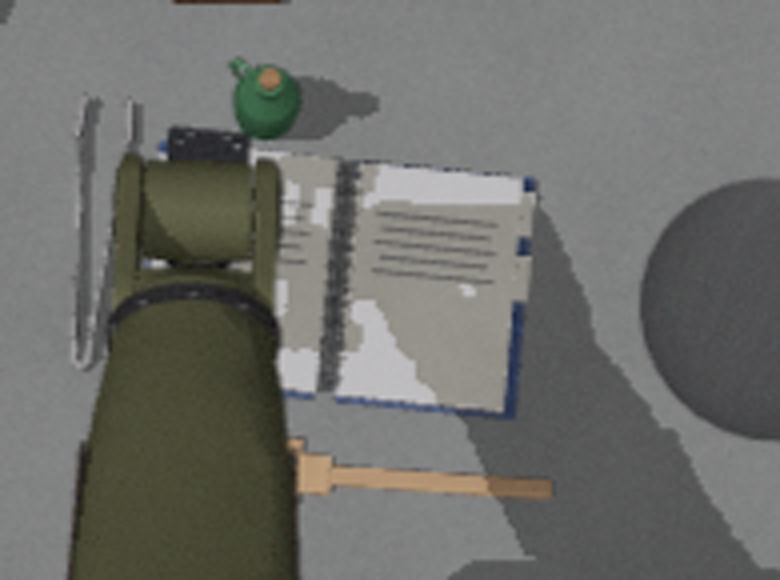

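The leaf is almost flat on the left pages, with the fingertips at about (460,515) in the scene crop, and the book is unmoved. I'll press down in small steps and read the force at each.

>>> move_arm --plan '[{"grip":1,"dp":[0,0,0.2],"dr":[0,0,0]},{"grip":1,"dp":[0,0,0],"dr":[0,0,0]},{"grip":1,"dp":[0,0,0],"dr":[0,0,0]}]'

```text
time: 8.25
position: [0.6208, 0.0236, 0.0518]
ee_rot: [-2.328, -2.107, -0.001]
ft_force: [1.0, 0.0, 0.4]
gripper_width: 0.0007
```

>>> move_arm --plan '[{"grip":1,"dp":[0,0,0.1],"dr":[0,0,0]},{"grip":1,"dp":[0,0,0],"dr":[0,0,0]},{"grip":1,"dp":[0,0,0],"dr":[0,0,0]}]'

```text
time: 8.55
position: [0.6208, 0.0236, 0.0508]
ee_rot: [-2.328, -2.107, -0.001]
ft_force: [0.1, 0.5, 0.4]
gripper_width: 0.0008
```

>>> move_arm --plan '[{"grip":1,"dp":[0,0,0.1],"dr":[0,0,0]},{"grip":1,"dp":[0,0,0],"dr":[0,0,0]},{"grip":1,"dp":[0,0,0],"dr":[0,0,0]}]'

```text
time: 8.85
position: [0.6208, 0.0237, 0.0498]
ee_rot: [-2.328, -2.107, -0.001]
ft_force: [0.3, 0.4, 0.8]
gripper_width: 0.0001
```

>>> move_arm --plan '[{"grip":1,"dp":[0,0,0.1],"dr":[0,0,0]},{"grip":1,"dp":[0,0,0],"dr":[0,0,0]},{"grip":1,"dp":[0,0,0],"dr":[0,0,0]}]'

```text
time: 9.15
position: [0.6209, 0.0236, 0.0489]
ee_rot: [-2.328, -2.107, -0.001]
ft_force: [-0.7, 0.8, 1.7]
gripper_width: 0.0003
```

>>> move_arm --plan '[{"grip":1,"dp":[0,0,0.1],"dr":[0,0,0]},{"grip":1,"dp":[0,0,0],"dr":[0,0,0]},{"grip":1,"dp":[0,0,0],"dr":[0,0,0]}]'

```text
time: 9.45
position: [0.6209, 0.0236, 0.0479]
ee_rot: [-2.328, -2.107, -0.001]
ft_force: [-0.6, -0.1, 4.2]
gripper_width: 0.0006
```

```bash
python3 - <<'E'
from h import *
F=[]
for k in range(4):
    c=camera("scene" if k<3 else "top"); F.append(read_state()["ft_force"])
    if k in(2,3):
        n=["scene","top"][k-2]; x,y,w,h=dict(scene=(130,90,195,145),top=(200,110,195,145))[n]
        cv2.imwrite(f"pics/{n}7z.png",cv2.resize(c["image"][y:y+h,x:x+w,::-1],None,fx=4,fy=4,interpolation=cv2.INTER_CUBIC))
print(np.round(F,2)); p,Rt=cur(); print(inbook(p+Rt.apply([0,0,.019])),read_state()["time"])
E
```

```text
[[ 0.23  0.44  3.75]
 [ 0.34 -0.2   2.97]
 [-0.03 -0.38  3.88]
 [-0.57  0.92  2.7 ]]
[0.0003 0.1253 0.0288] 9.65
```

View pics/scene7z.png

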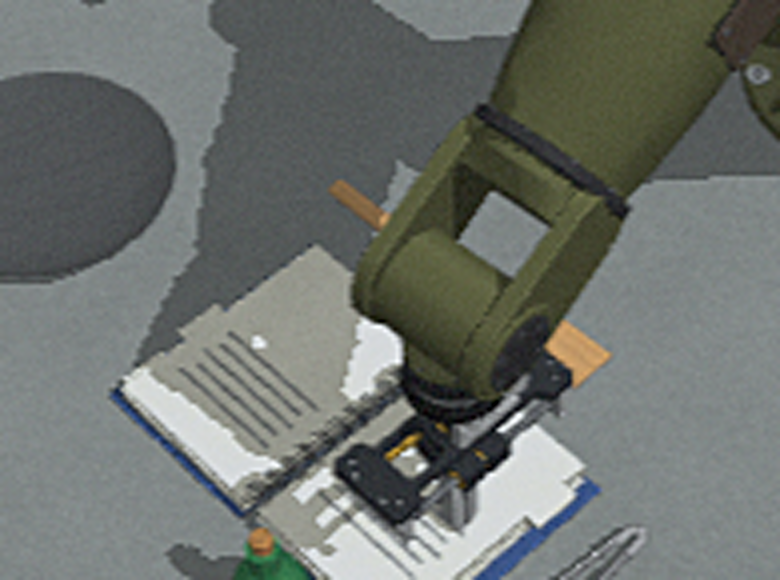

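View pics/top7z.png

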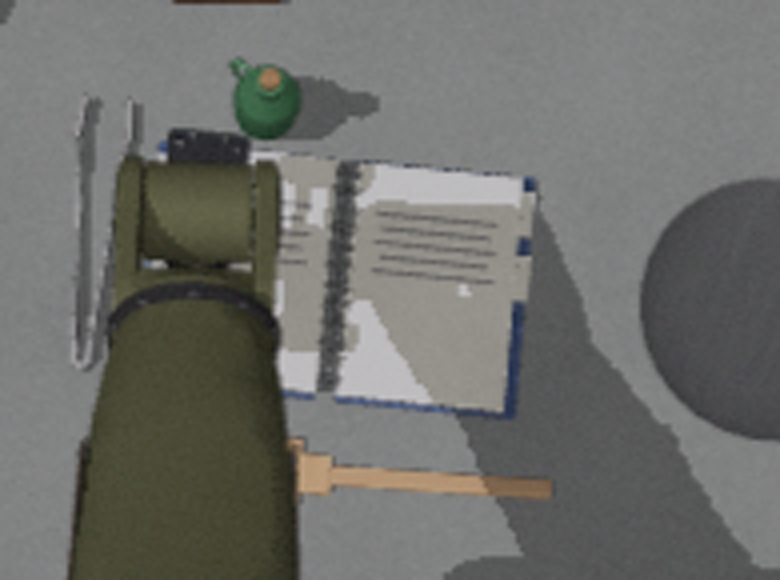

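>>> move_arm --plan '[{"grip":1,"dp":[0,0,0.1],"dr":[0,0,0]},{"grip":1,"dp":[0,0,0],"dr":[0,0,0]},{"grip":1,"dp":[0,0,0],"dr":[0,0,0]},{"grip":1,"dp":[0,0,0],"dr":[0,0,0]},{"grip":1,"dp":[0,0,0],"dr":[0,0,0]}]'

```text
time: 10.15
position: [0.6208, 0.0236, 0.0468]
ee_rot: [-2.328, -2.107, -0.001]
ft_force: [-0.6, 1.2, 5.0]
gripper_width: 0.0
```

```bash
python3 - <<'E'
from h import *
import pickle
F=[]
for k in range(4):
    c=camera("scene" if k<3 else "top"); F.append(read_state()["ft_force"])
    if k in(2,3):
        n=["scene","top"][k-2]; x,y,w,h=dict(scene=(165,170,130,100),top=(200,110,195,145))[n]
        i=c["image"][y:y+h,x:x+w,::-1]
        cv2.imwrite(f"pics/{n}8z.png",cv2.resize(i,None,fx=6 if k==2 else 4,fy=6 if k==2 else 4,interpolation=cv2.INTER_CUBIC))
        # blue cover edges / objects before vs now
        b=lambda im:(im[...,2].astype(int)-im[...,0]>45)
        old=pickle.load(open(n+"0.pkl","rb"))["image"]
        for nm,im in(("old",old),("new",c["image"])):
            v,u=np.nonzero(b(im)[100:280,140:350]); print(n,nm,len(u),u.max()+140,v.max()+100,u.min()+140,v.min()+100)
print(np.round(F,2)); p,Rt=cur(); print(inbook(p+Rt.apply([0,0,.019])),read_state()["time"])
E
```

```text
scene old 325 279 255 159 188
scene new 340 279 255 158 188
top old 134 327 213 234 146
top new 15 311 212 240 146
[[-1.19  0.12  4.42]
 [-0.55  0.44  3.95]
 [ 0.45  0.67  4.63]
 [ 0.44  0.77  5.56]]
[0.0003 0.1254 0.0278] 10.35
```

View pics/scene8z.png

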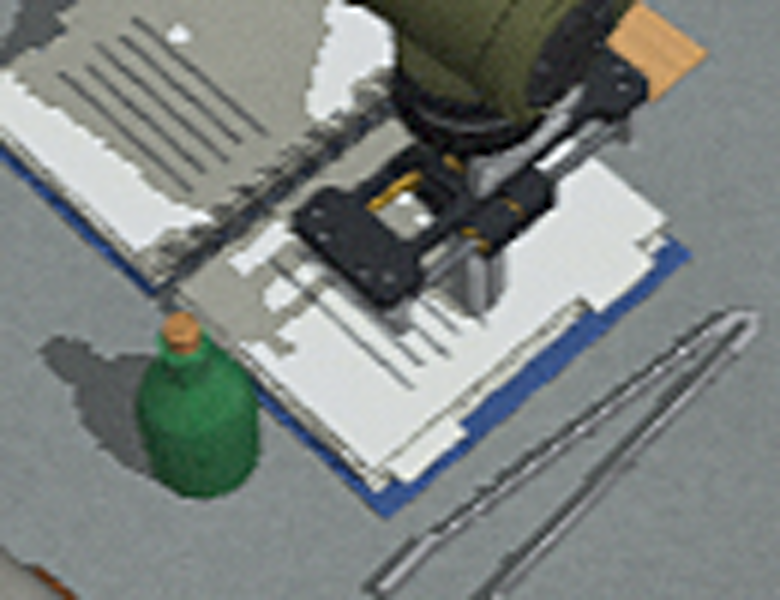

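The leaf lies flat on the left pile under about 4.7 N. The cover edges sit on the same pixels as before, and the cruet, tongs and turner look untouched. Handing in.

```bash
python3 - <<'E'
from h import *
print(job_done())
s=read_state(); print(s["time"],s["ft_force"])
E
```

```text
the job is handed in; nothing more can be done
None
the job is handed in; nothing more can be done
```

The leaf is turned over the spine and lies flat on the left-hand pages, still held down by the closed fingertips. I slid the fingertips under the leaf's outer edge, swung it over in an arc and pressed it down about 125 mm from the spine, without gripping it. The job was handed in at about 10.35 s.

**Last checks before handing in:**
- **Pressing force:** about 4.7 N on average, with readings from 4.0 to 5.6 N. It was still rising about 1–2 N per mm, as expected with the leaf resting on the pile.
- **Flatness:** the fingertips were at z of about 27.8 mm, roughly 3 mm below where the leaf's top would be with no pressure. In the scene picture the leaf looks flat.
- **Book:** the visible cover edges in the scene view are within 1 pixel of where they started. In the top view the arm hid most of the cover, so that comparison only covers the right-hand corner seen in an earlier picture.
- **Other items:** the cruet, tongs, turner and tawa look untouched in the last pictures I viewed. I took no numbers for them. The plate is outside those close-ups, and the arm never went near it.

None of these checks failed. I did not triangulate the final leaf angle; it comes from the fingertip height and the pictures.

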